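# Match the inner hob knob to the outer ring

## Robot

A 7-joint arm with a two-finger parallel gripper is mounted at the origin on a cart in front of the work surface, level with it; the furniture and walls round the work are solid. World frame = base frame: x ahead of the robot, y to its left, z up, the work surface at z = 0. Lengths are in m, angles in rad, forces in N, time in s.
With the tool pointing down it reaches from about 0.35 to 0.9 m from the base axis. Payload 8.1 kg.
Tool frame: the origin (TCP) lies at the very end of the fingers, on their centre line; the grasp point (between the pads) lies 19 mm behind it (grasp_offset is the distance from the TCP to the grasp point, in m); z points along the fingers, y is the line along which they close (so a half turn about z gives the same grasp; the last joint's range is limited). The gripper opens to 92 mm and grips with 3 to 60 N. Pads are 19 mm wide; open, the fingers measure 130 mm over their backs; the gripper's body (75 mm by 190 mm) begins 47 mm behind the grasp point.
Start: joints at [-1.339, 0.434, 0.025, 1.573, -0.012, 1.134, -0.075], TCP at [0.205, 0.59, 0.227] pointing down, gripper open.
Joint ranges: [-2.62, 2.62], [-0.44, 2.09], [-1.27, 1.32], [0.08, 2.57], [-1.32, 4.46], [0.12, 2], [-2.74, 2.74]. Speed limits (rad/s): [2.22, 2.22, 3.01, 3.01, 3.14, 3.14, 3.14].

## Interface

Orientations are given as a rotation vector (axis times angle).
In Python, from cell import observe, get_image, camera_params, sign_off, silhouettes, grasp_offset gives the robot as it stands. The module is installed in compiled form; this text tells all that it offers.
- The arm moves only by the tool jog_arm, never from a script. Its argument "motion" is a list that holds one entry, the list of rows, each a list of 7 numbers: the shift along the tool's x, y, z in m, then the turn, a rotation vector about the tool's x, y, z in rad, then the closure, from -1 (fully open) to 1 (shut), so that 0 is half open. In form: [[[dx, dy, dz, wx, wy, wz, hand], ...]]. A call has 1 to 10 rows; each row is the pose to reach, as a shift and turn from the pose commanded when the call began, along the tool's axes at that moment; what a row does not reach only later rows make up. A row lasts 1/12 s, in which the tool goes at most 41.7 mm and 7.16 degrees, less where a joint would pass 70% of its speed; a pose out of reach is approached as far as the arm can. A call with a gripper value outside its range is refused whole. The fingers move at their own pace and stop on an object; "force" is the grip in N (left out, the last holds). Time passes only in rows, so rows that repeat a pose let the fingers close. It gives the time, the measured TCP pose, the force, the opening and the grip force at its end, in the units of the state.
- observe(): the state, without advancing time (a new reading comes with each control period).
- get_image(name): name is "scene" or "top" or "wrist"; returns the picture (420x560x3 uint8, red, green, blue); there is no depth.
- camera_params(name): a dict with "vertical_fov" (degrees; the focal length in pixels is half the picture's height over the tangent of half this angle, whatever the lens; pixels are square), "cx", "cy" (the principal point, pixels), "T" (4x4, takes a point from camera to world coordinates). Camera axes: x right, y down, z forward; pixel columns grow to the right and rows downward; lengths in m; the calibration is good to about 2 mm. A picture is of the moment at which its call begins: read the wrist's pose just before it. camera_params takes no time and is no camera call; for the wrist camera it gives the pose at the moment of the call.
- sign_off(): hands the job in; it is judged then, once.
Trained networks look in the newest picture that a camera, given by its name, has taken for a name from the list of things; names that differ only in an ending like _2 or _b are one class to them, and where a whole thing is asked for, a point or a joint stands for the part that bears it (a point fixed in the world has none). Each returns a list of dicts, best first, with "p" (0 to 1); they miss things now and then, are a little off and sometimes report something else, mostly with a low value. They report only what shows in the picture. A call takes as long as a camera call.
- silhouettes(query, camera): "mask" (420x560 bool, what is visible of it) and "pixel" ([column, row] in pixels, amid what is visible of it).
The state is a dict: "clock": time; "joints": joint angles; "dq": joint speeds; "joint_efforts": joint torques, N m; "position": TCP position; "ee_rot": TCP orientation; "force": force on the tool from outside, world axes, zero at the start; "ft_torque": the same for the moment, N m; "width": opening from 0.0 (shut) to 1.0 (fully open); "gripper_force": force on a finger pad.
Only numpy, scipy, OpenCV 4.12 (cv2) and the standard library are available. Lean on these libraries where they do the work, as an engineer would, in place of code of your own. Each camera call takes 0.05 s, during which the arm holds its last target. There are 200 camera calls.

## Task

The kettle is about to go on the two-zone hot plate, and both zones must be on the same heat. The outer ring of the stacked control is already set: leave it where it is, and bring the inner knob from off round clockwise until its white pointer lines up with the orange mark on the ring (like a gas tap, it has to be pushed in to leave off). Then let go of the knob, and do not disturb the things standing round the hot plate.

Things in the scene. Friction and masses are not known exactly. Their poses are not given: they have to be found in the camera images.
- hob: two-zone table hot plate, black top on a steel casing, 300 (x) x 250 (y) x 55 mm high, fixed. Origin: centre of its underside; x points away from its control end, which is nearest the robot. The control's vertical axis is at x = -100 mm, y = 0 in this frame. White ticks lie round it every 0.3 rad, the thick red one (off) on the +x side
- outer_ring (a joint): the outer ring of the control, grey, ribbed, 72 mm across, its flat top 74.5 mm above the worktop, with an orange mark on its top and rim. Value: angle in rad clockwise from above from the off tick (0 to 4.2). It turns very easily (0.03 N m), so a finger that drags on it takes it along
- inner_knob (a joint): angle of the white pointer of the black inner knob, in rad clockwise from above from the off tick: 0 (off, where it starts, grip bar along the hob's x) to 4.2. Friction 0.04 N m; it stays where it is left. From off it locks after about 0.05 rad unless pushed in 5 mm; keep it pushed in for the first 0.65 rad, then it may spring up and turns freely. Below 0.65 rad it must be pushed in again
- inner_press (a joint): how far the inner knob is pushed in (down), in m: 0 at rest, 0.006 at its hard stop. Its return spring gives 3 N at rest and 7 N at the stop
- knob_grip (a point): on the inner knob's axis, 103 mm above the worktop with the knob up (it moves down with the knob). Round skirt 37 mm across, top at 81 mm; on it a grip bar 36 mm long, 13 mm wide, its top at 113 mm, with a white pointer line on one half of its top and on that end. So 32 mm of the bar stand free above the skirt
- knob_aim (a point): point on the prolonged pointer line of the inner knob, 31 mm from the axis, at the height of knob_grip (in the air, over the ring). Its x axis points outward along the pointer, z up
- ring_mark (a point): outer part of the orange mark on the top of the outer ring, 31 mm from the axis. Its x axis points outward, z up
- salt_shaker: glass salt shaker with a grey cap, 44 mm across, 90 mm high, loose, on the worktop to the right of the hot plate; origin at the centre of its underside. Leave alone
- cumin: spice jar with a yellow cap, 45 mm across, 100 mm high, loose, on the worktop to the left of the hot plate; origin at the centre of its underside. Leave alone
- garlic: bulb of garlic, 60 mm across, 59 mm high, loose, on the worktop near the hot plate's near left corner; origin at the centre of its underside. Leave alone

How it is judged:
At the end, for the whole second after the job is handed in: the knob's pointer is within 8 degrees of the ring's orange mark (knob_aim within 4.3 mm of ring_mark from above); the knob is sprung up (within 1 mm) and at rest; the ring's mark is within 4 mm (7 degrees) and the salt shaker, spice jar and garlic within 30 mm of where they were (horizontal distance between knob_aim and ring_mark below 0.0043 m and distance of ring_mark from where it was at the start of the episode below 0.004 m and value of joint inner_press below 0.001 m and velocity of joint inner_knob between -0.05 and 0.05 rad/s and distance of each of salt_shaker, cumin, garlic from where it was at the start of the episode below 0.03 m); the robot touches nothing.
It fails at once if the outer ring is turned by more than about 7 degrees (its mark moves 4 mm) (distance of ring_mark from where it was at the start of the episode above 0.004 m).
It fails at once if the salt shaker is pushed more than 30 mm from its place (distance of salt_shaker from where it was at the start of the episode above 0.03 m).
It fails at once if the spice jar is pushed more than 30 mm from its place (distance of cumin from where it was at the start of the episode above 0.03 m).
It fails at once if the garlic is pushed more than 30 mm from its place (distance of garlic from where it was at the start of the episode above 0.03 m).
It also fails if it takes over 54 s, if anything falls off the work surface, if the arm or the gripper's body presses on something with over 40 N, if the wrist force passes 120 N, or if a joint passes its speed limit or range.

## Working session

There is one attempt and no reset: what is moved stays moved. The work goes in short steps, Python scripts to look and compute and a tool call to move; the robot and the scene stay as the last step left them, time stands still between calls to the robot, and variables do not carry over. Pictures are saved under pics/ and viewed, at most 10 in all, crops included, and the job is handed in when it is done.

Besides the shell and the picture viewer there is one more tool, called after "Request:" as name([rows], argument=value, ...), one row to a line, values as JSON. jog_arm: Moves the arm, as the interface text tells. Its arguments: {"type":"object","properties":{"motion":{"type":"array"},"force":{"type":"number"}},"required":["motion"]}

```bash
mkdir -p pics; cat > h.py <<'E'
import numpy as np, cv2
from cell import *
from scipy.spatial.transform import Rotation as R
def save(n,im,f): cv2.imwrite('pics/'+f,im[:,:,::-1])
def ray(cam,px,z):
    c=camera_params(cam);f=210/np.tan(np.radians(c['vertical_fov']/2));T=np.array(c['T'])
    d=T[:3,:3]@np.array([(px[0]-c['cx'])/f,(px[1]-c['cy'])/f,1]);o=T[:3,3]
    return o+d*(z-o[2])/d[2]
def proj(cam,p):
    c=camera_params(cam);f=210/np.tan(np.radians(c['vertical_fov']/2));T=np.array(c['T'])
    q=T[:3,:3].T@(np.array(p)-T[:3,3]);return np.array([c['cx']+f*q[0]/q[2],c['cy']+f*q[1]/q[2]])
E
python3 - <<'E'
from h import *
s=observe();print({k:np.round(v,3) for k,v in s.items()},grasp_offset)
for c in ['top','scene']:
    im=get_image(c);save(c,im,c+'0.png')
    p=camera_params(c);print(c,p['vertical_fov'],np.round(p['T'],3).tolist())
    for q,z in [('hob',.055),('outer_ring',.0745),('inner_knob',.1),('knob_grip',.113),('ring_mark',.0745),('salt_shaker',.09),('cumin',.1),('garlic',.03)]:
        r=silhouettes(q,c)
        for d in r[:2]: print(q,round(d['p'],2),np.round(d['pixel']),d['mask'].sum(),np.round(ray(c,d['pixel'],z),3))
E
```

```text
{'clock': np.float64(0.0), 'joints': array([-1.339,  0.435,  0.025,  1.574, -0.012,  1.134, -0.075]), 'dq': array([ 0.   , -0.001,  0.002, -0.001,  0.001, -0.001,  0.001]), 'joint_efforts': array([ 1.0000e-03, -6.6785e+01,  9.8600e-01, -3.1445e+01, -6.0000e-02,
        4.3000e-02,  0.0000e+00]), 'position': array([0.205, 0.59 , 0.226]), 'ee_rot': array([-5.240e-01, -3.098e+00,  3.000e-03]), 'force': array([-0.648, -0.508,  0.518]), 'ft_torque': array([ 0.022, -0.009,  0.032]), 'gripper_force': np.float64(0.0), 'width': np.float64(0.999)} 0.0188
top 55.96948762717642 [[0.023, -0.987, 0.157, 0.346], [-1.0, -0.022, 0.008, 0.026], [-0.005, -0.158, -0.987, 1.069], [0.0, 0.0, 0.0, 1.0]]
hob 0.98 [304. 175.] 10473 [ 0.601 -0.024  0.055]
outer_ring 0.71 [289. 211.] 454 [0.5   0.014 0.075]
inner_knob 0.62 [295. 204.] 175 [0.515 0.001 0.1  ]
inner_knob 0.46 [224. 219.] 358 [0.474 0.176 0.1  ]
knob_grip 0.66 [295. 206.] 175 [0.508 0.001 0.113]
ring_mark 0.63 [289. 210.] 423 [0.502 0.014 0.075]
salt_shaker 0.74 [371. 202.] 247 [ 0.525 -0.19   0.09 ]
cumin 0.71 [234. 152.] 427 [0.646 0.157 0.1  ]
garlic 0.8 [228. 219.] 338 [0.482 0.176 0.03 ]
garlic 0.68 [295. 206.] 172 [ 0.521 -0.001  0.03 ]
scene 43.893818347513076 [[0.699, -0.441, 0.563, -0.241], [-0.715, -0.414, 0.564, -0.679], [-0.016, -0.796, -0.605, 0.888], [0.0, 0.0, 0.0, 1.0]]
hob 0.77 [341. 227.] 8708 [ 0.586 -0.042  0.055]
hob 0.2 [305. 183.] 517 [0.671 0.164 0.055]
outer_ring 0.9 [313. 233.] 432 [ 0.502 -0.021  0.075]
inner_knob 0.71 [383. 270.] 477 [ 0.487 -0.238  0.1  ]
inner_knob 0.7 [313. 221.] 185 [ 0.514 -0.01   0.1  ]
knob_grip 0.8 [310. 219.] 204 [ 0.501 -0.011  0.113]
ring_mark 0.67 [311. 233.] 387 [ 0.498 -0.016  0.075]
salt_shaker 0.6 [383. 266.] 519 [ 0.508 -0.225  0.09 ]
cumin 0.61 [304. 183.] 529 [0.619 0.12  0.1  ]
garlic 0.8 [252. 220.] 284 [0.471 0.173 0.03 ]
```

```bash
python3 - <<'E'
import cv2,numpy as np
a=cv2.imread('pics/top0.png')[120:270,190:390];b=cv2.imread('pics/scene0.png')[140:290,220:420]
cv2.imwrite('pics/c0.png',np.hstack([cv2.resize(x,(400,300),interpolation=2) for x in(a,b)]))
E
```

```text
(no output)
```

View pics/c0.png

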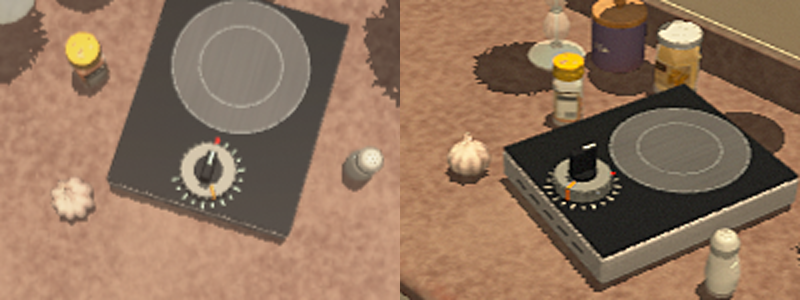

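```bash
python3 - <<'E'
from h import *
s=observe();M=R.from_rotvec(s['ee_rot']).as_matrix();print(np.round(M,3))
T=np.array(camera_params('wrist')['T']);print('cam in tool',np.round(M.T@(T[:3,3]-s['position']),3),np.round(M.T@T[:3,:3],3),camera_params('wrist')['vertical_fov'])
# hob yaw from silhouette in top
for c in ['top','scene']:
    get_image(c); m=silhouettes('hob',c)[0]['mask'].astype(np.uint8)
    k=max(cv2.findContours(m,0,1)[0],key=cv2.contourArea)[:,0]
    w=np.array([ray(c,p,.055)[:2] for p in k],np.float32)
    print(c,cv2.minAreaRect(w))
d=np.array([.505,0,.30])-s['position'];print('to above knob in tool',M.T@d)
E
```

```text
[[-0.944  0.329  0.   ]
 [ 0.329  0.944  0.   ]
 [-0.     0.    -1.   ]]
cam in tool [ 0.067 -0.    -0.158] [[ 0.    -0.968 -0.252]
 [ 1.     0.    -0.   ]
 [ 0.    -0.252  0.968]] 61.174967558805236
top ((0.6097937822341919, -0.024394720792770386), (0.25133395195007324, 0.3030911684036255), 74.26448822021484)
scene ((0.5976004004478455, -0.04160185158252716), (0.29143983125686646, 0.32393449544906616), 74.28443145751953)
to above knob in tool [-0.47698305 -0.45898868 -0.07328271]
```

Request:
jog_arm([
  [[-0.482,-0.454,-0.06,0,0,-0.06,-1],[-0.482,-0.454,-0.06,0,0,-0.06,-1],[-0.482,-0.454,-0.06,0,0,-0.06,-1],[-0.482,-0.454,-0.06,0,0,-0.06,-1],[-0.482,-0.454,-0.06,0,0,-0.06,-1],[-0.482,-0.454,-0.06,0,0,-0.06,-1],[-0.482,-0.454,-0.06,0,0,-0.06,-1],[-0.482,-0.454,-0.06,0,0,-0.06,-1],[-0.482,-0.454,-0.06,0,0,-0.06,-1],[-0.482,-0.454,-0.06,0,0,-0.06,-1]],
])

```text
clock: 1.93
position: [0.3977, 0.2204, 0.2649]
ee_rot: [0.43, 3.111, 0.001]
force: [1.3, 1.1, 0.6]
width: 0.998
gripper_force: 0.0
```

Request:
jog_arm([
  [[-0.168,-0.179,0.015,0,0,0,-1],[-0.168,-0.179,0.015,0,0,0,-1],[-0.168,-0.179,0.015,0,0,0,-1],[-0.168,-0.179,0.015,0,0,0,-1],[-0.168,-0.179,0.015,0,0,0,-1],[-0.168,-0.179,0.015,0,0,0,-1],[-0.168,-0.179,0.015,0,0,0,-1],[-0.168,-0.179,0.015,0,0,0,-1]],
])

```text
clock: 2.6
position: [0.5108, 0.0018, 0.2492]
ee_rot: [0.438, 3.111, -0.001]
force: [-0.8, 0.6, -0.3]
width: 1.0
gripper_force: 0.0
```

```bash
python3 - <<'E'
from h import *
s=observe();print(s['clock'],s['position'],s['ee_rot'],np.round(s['joints'],2))
im=get_image('wrist');save('',im,'w1.png')
for q,z in [('hob',.055),('outer_ring',.0745),('inner_knob',.1),('knob_grip',.113),('ring_mark',.0745)]:
    for d in silhouettes(q,'wrist')[:2]: print(q,round(d['p'],2),np.round(d['pixel']),d['mask'].sum(),np.round(ray('wrist',d['pixel'],z),4))
E
```

```text
2.6 [0.51081639 0.00183912 0.24924767] [ 4.38189641e-01  3.11064241e+00 -1.21019616e-03] [-0.43  0.23  0.4   1.84 -0.1   1.09  1.29]
hob 0.74 [283. 215.] 37610 [ 0.5429 -0.003   0.055 ]
outer_ring 0.38 [288. 195.] 1250 [0.5195 0.0085 0.0745]
inner_knob 0.81 [289. 196.] 1317 [0.5151 0.0105 0.1   ]
knob_grip 0.7 [283. 198.] 1350 [0.5125 0.0054 0.113 ]
ring_mark 0.88 [282. 178.] 3246 [0.5023 0.008  0.0745]
ring_mark 0.2 [450. 253.] 598 [0.6205 0.1498 0.0745]
```

View pics/w1.png

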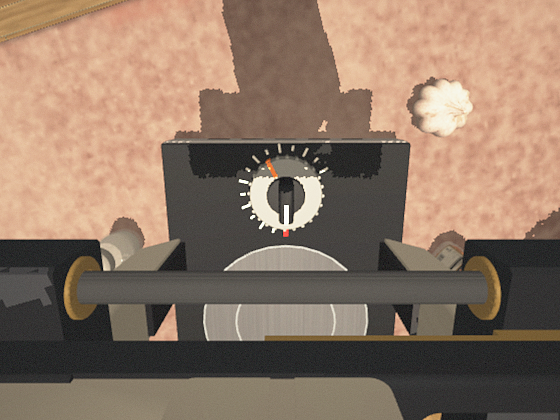

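```bash
python3 - <<'E'
from h import *
im=cv2.imread('pics/w1.png');hsv=cv2.cvtColor(im,cv2.COLOR_BGR2HSV)
box=np.zeros(im.shape[:2],bool);box[140:245,230:345]=1
o=box&(hsv[...,1]>140)&(hsv[...,2]>120)
for n,m in [('orange',o&(hsv[...,0]>7)&(hsv[...,0]<25)),('red',o&((hsv[...,0]<5)|(hsv[...,0]>172)))]:
    y,x=np.nonzero(m);print(n,len(x),x.mean(),y.mean(),x.min(),x.max(),y.min(),y.max());np.save('pics/'+n+'.npy',np.c_[x,y])
cr=im[140:245,230:345];cv2.imwrite('pics/w1c.png',cv2.resize(cr,None,fx=5.5,fy=5.5,interpolation=cv2.INTER_NEAREST))
E
```

```text
orange 81 270.8395061728395 167.77777777777777 265 277 159 176
red 34 285.6764705882353 233.44117647058823 283 288 230 236
```

View pics/w1c.png

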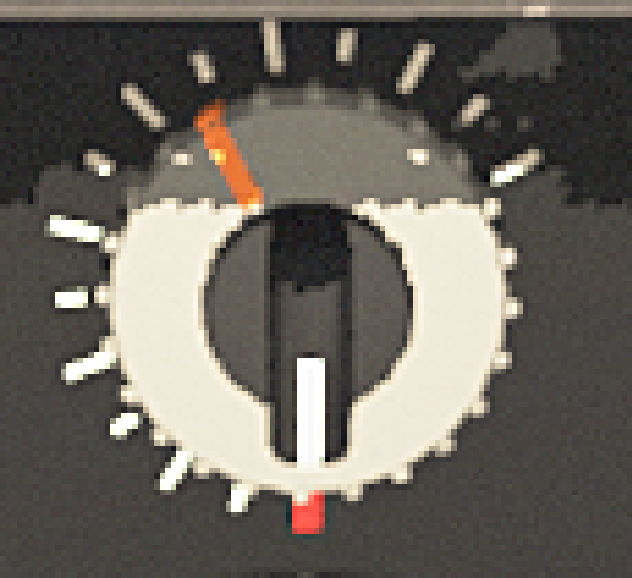

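```bash
python3 - <<'E'
from h import *
def P(c,z): return ray('wrist',(230+c[0]/5.5-.5,140+c[1]/5.5-.5),z)
f=lambda v:np.round(v*1000,1)
print('skirt',f(P((307.5,305),.081)),'ring',f(P((309,293),.0745)))
print('ring dia',f(P((113,293),.0745)-P((505,293),.0745)),'skirt dia',f(P((203,305),.081)-P((412,305),.081)))
for n,c in dict(barfar=(310,463),barnear=(310,205),ptrstart=(311,358),L=(270,400),Rr=(350,400)).items(): print(n,f(P(c,.113)))
print('red .055',f(P((308,513),.055)))
a,b=P((259,207),.0745),P((213,118),.0745);print('mark',f(a),f(b))
for cen in (P((307.5,305),.081),P((309,293),.0745)):
    r=P((308,513),.055)-cen; hy=np.arctan2(r[1],r[0])
    l=b-a; mid=(a+b)/2-cen
    print('hob yaw from red',hy,'mark dir line',np.arctan2(l[1],l[0]),'mid',np.arctan2(mid[1],mid[0]),np.hypot(*mid[:2]),np.hypot(*(a-cen)[:2]),np.hypot(*(b-cen)[:2]))
    print('cw angle',(hy-np.arctan2(mid[1],mid[0]))%(2*np.pi),(hy-np.arctan2(l[1],l[0]))%(2*np.pi))
E
```

```text
skirt [517.2   6.8  81. ] ring [516.7   7.3  74.5]
ring dia [-18.4 -65.7   0. ] skirt dia [ -9.6 -34.4   0. ]
barfar [534.9   2.  113. ]
barnear [495.3  12.9 113. ]
ptrstart [518.5   6.7 113. ]
L [523.3  -1.3 113. ]
Rr [526.7  10.7 113. ]
red .055 [561.9  -5.2  55. ]
mark [499.8   3.   74.5] [ 4.829e+02 -3.000e-01  7.450e+01]
hob yaw from red -0.2620970166387827 mark dir line -2.944288807954849 mid -2.9342576918036842 0.026466486856467096 0.0178793334129936 0.03505395367145562
cw angle 2.6721606751649016 2.6821917913160664
hob yaw from red -0.2691349833724284 mark dir line -2.944288807954849 mid -2.9111595847301457 0.02601940743158964 0.017438646850156458 0.03460365732786215
cw angle 2.642024601357717 2.6751538245824205
```

Request:
jog_arm([
  [[-0.004,0.006,0.04,0,0,-0.013,-1],[-0.004,0.006,0.08,0,0,-0.013,-1],[-0.004,0.006,0.089,0,0,-0.013,-1],[-0.004,0.006,0.089,0,0,-0.013,-1]],
])

```text
clock: 3.23
position: [0.5135, 0.0096, 0.1582]
ee_rot: [-0.408, -3.109, 0.003]
force: [0.3, -0.5, 0.9]
width: 1.003
gripper_force: 0.0
```

```bash
python3 - <<'E'
from h import *
s=observe();print(s['clock'],s['position'],s['ee_rot'])
im=get_image('wrist');save('',im,'w2.png')
u=proj('wrist',[.517,.007,.09]);print(u);u=u.astype(int)
print([np.round(proj('wrist',p),1).tolist() for p in ([.517,.007,.113],[.517,.007,.081],[.517,.007,.0745])])
x0=max(0,u[0]-95);y0=max(0,u[1]-70);print(x0,y0)
cv2.imwrite('pics/w2c.png',cv2.resize(im[y0:y0+145,x0:x0+190,::-1],None,fx=4,fy=4,interpolation=0))
E
```

```text
3.2333 [0.51345886 0.00959653 0.15823279] [-4.07815760e-01 -3.10931944e+00  2.64171234e-03]
[279.9965277  221.19509841]
[[279.8, 232.1], [280.1, 217.5], [280.1, 214.9]]
184 151
```

View pics/w2c.png

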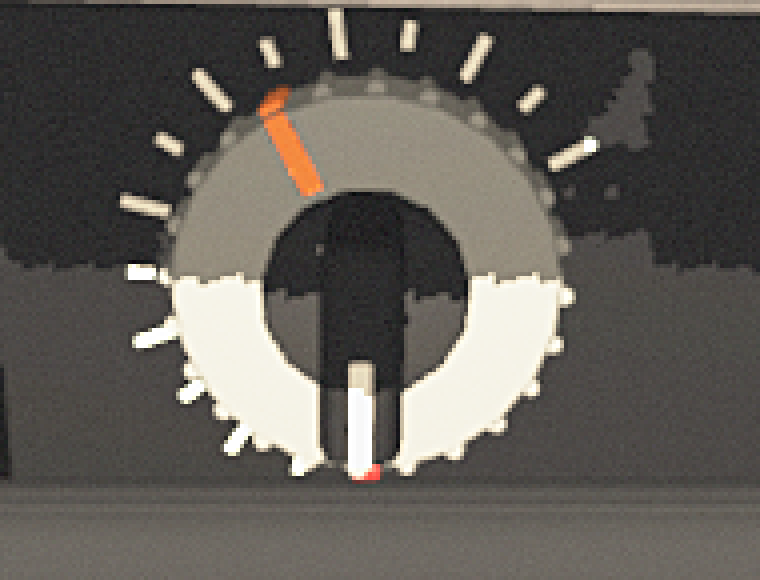

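```bash
python3 - <<'E'
from h import *
f=lambda v:np.round(v*1000,1)
for i in range(2):
    s=observe();T=np.array(camera_params('wrist')['T']);M=R.from_rotvec(s['ee_rot']).as_matrix()
    print(f(s['position']),np.round(s['ee_rot'],4),f(T[:3,3]),'cam in tool',f(M.T@(T[:3,3]-s['position'])))
    if i==0: get_image('top')
def P(c,z): return ray('wrist',(184+c[0]/4-.5,151+c[1]/4-.5),z)
sk=(P((262,290),.081)+P((470,290),.081)+P((366,190),.081)+P((366,390),.081))/4  # bottom hidden approx
print('skirt',f(P((366,291),.081)),'dia',np.linalg.norm(P((262,290),.081)-P((470,290),.081)))
print('ring',f(P((366,287),.0745)),'w',np.linalg.norm(P((172,287),.0745)-P((562,287),.0745)))
for n,c in dict(L=(320,420),Rr=(403,420),far=(361,470),start=(361,362)).items(): print(n,f(P(c,.113)))
a,b=P((314,193),.0745),P((273,118),.0745);cen=P((366,289),.078)
for q in(a,b,(a+b)/2): print('mark',f(q),np.arctan2(*(q-cen)[1::-1]),np.hypot(*(q-cen)[:2]))
print('line',np.arctan2(*(b-a)[1::-1]),'bar',np.arctan2(*(P((361,470),.113)-P((361,362),.113))[1::-1]))
E
```

```text
[515.    9.4 160.3] [-4.0910e-01 -3.1125e+00  1.2000e-03] [451.   26.3 318.1] cam in tool [  66.6   -0.4 -157.7]
[516.2   9.2 161.6] [4.0980e-01 3.1142e+00 1.0000e-04] [451.7  26.1 319.2] cam in tool [  66.6   -0.4 -157.7]
skirt [521.9   2.3  81. ] dia 0.036469114286219045
ring [523.1   1.8  74.5] w 0.07020605189045893
L [530.9  -7.  113. ]
Rr [534.2   5.5 113. ]
far [540.7  -3.  113. ]
start [523.3   1.7 113. ]
mark [504.   -2.5  74.5] -2.8995315654253218 0.01903974781870689
mark [489.2  -5.8  74.5] -2.9107993293736727 0.03418155432336151
mark [496.6  -4.1  74.5] -2.9067683390389134 0.02661026293714446
line -2.9249653651034806 bar -0.2671096047667114
```

```bash
python3 - <<'E'
from h import *
f=lambda v:np.round(v*1000,1)
for i in range(5):
    s=observe();print(f(s['position']),np.round(s['ee_rot'],4)); im=get_image('wrist')
save('',im,'w3.png')
u=proj('wrist',[.517,.007,.081]);print(u)
cv2.imwrite('pics/w3c.png',cv2.resize(im[150:295,185:375,::-1],None,fx=4,fy=4,interpolation=0))
T=np.array(camera_params('wrist')['T']);print(f(T[:3,3]))
E
```

```text
[516.2   9.2 161.6] [4.0980e-01 3.1142e+00 1.0000e-04]
[516.9   9.2 162.2] [4.0990e-01 3.1125e+00 1.0000e-03]
[517.1   9.2 162.4] [4.0990e-01 3.1116e+00 1.5000e-03]
[517.1   9.2 162.4] [4.0980e-01 3.1115e+00 1.7000e-03]
[516.9   9.1 162.1] [4.1000e-01 3.1118e+00 1.6000e-03]
[279.48262571 214.09588674]
[451.8  25.9 319.4]
```

View pics/w3c.png

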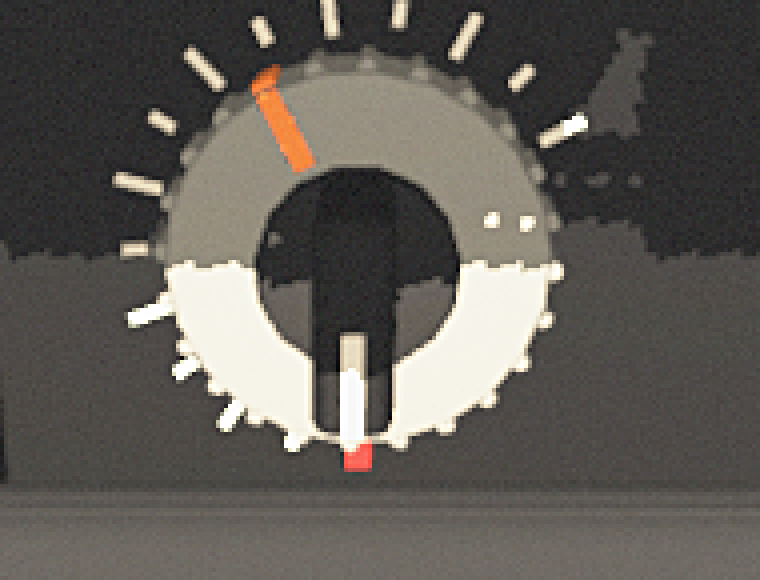

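```bash
cat > m3.py <<'E'
from h import *
f=lambda v:np.round(v*1000,1)
s=observe();print(f(s['position']),np.round(s['ee_rot'],4))
def P(c,z): return ray('wrist',(185+c[0]/4-.5,150+c[1]/4-.5),z)
print('skirt',f(P((358.5,266),.081)),'dia',np.linalg.norm(P((257,266),.081)-P((460,266),.081)))
print('ring',f(P((358,262),.0745)),'w',np.linalg.norm(P((163,262),.0745)-P((555,262),.0745)))
for n,c in dict(L=(314,400),Rr=(396,400),far=(354,436),start=(353,335),barmid=(354.5,336)).items(): print(n,f(P(c,.113)))
a,b=P((305,168),.0745),P((264,92),.0745);cen=P((358.5,264.5),.078)
for q in(a,b,(a+b)/2): print('mark',f(q),np.arctan2(*(q-cen)[1::-1]),np.hypot(*(q-cen)[:2]))
print('line',np.arctan2(*(b-a)[1::-1]),'bar',np.arctan2(*(P((354,436),.113)-P((353,335),.113))[1::-1]))
r=P((358,458),.055);print('red',f(r),np.arctan2(*(r-cen)[1::-1]))
E
python3 m3.py
```

```text
[516.7   9.2 161.8] [4.1000e-01 3.1122e+00 1.6000e-03]
skirt [517.4   3.   81. ] dia 0.03544719741394653
ring [518.4   2.5  74.5] w 0.07026382763478398
L [527.6  -6.3 113. ]
Rr [530.9   6.  113. ]
far [535.   -1.9 113. ]
start [519.    2.4 113. ]
barmid [519.2   2.6 113. ]
mark [499.4  -2.   74.5] -2.889908651603566 0.01914837310374546
mark [484.5  -5.2  74.5] -2.9074386060746966 0.03431124631142551
mark [492.   -3.6  74.5] -2.901159717771913 0.026728865558350703
line -2.9295671974080517 bar -0.2587120596363714
red [563.2 -10.2  55. ] -0.2790673691638693
```

Request:
jog_arm([
  [[-0.003,-0.005,0.02,0,0,0,-1],[-0.003,-0.005,0.04,0,0,0,-1],[-0.003,-0.005,0.055,0,0,0,-0.6],[-0.003,-0.005,0.065,0,0,0,0],[-0.003,-0.005,0.07,0,0,0,0.3],[-0.003,-0.005,0.072,0,0,0,0.3],[-0.003,-0.005,0.072,0,0,0,0.3],[-0.003,-0.005,0.072,0,0,0,0.3]],
], force=20)

```text
clock: 4.25
position: [0.5179, 0.0035, 0.0891]
ee_rot: [0.41, 3.114, 0.001]
force: [-0.7, 0.2, -0.3]
width: 0.615
gripper_force: 0.0
```

```bash
python3 - <<'E'
from h import *
for i in range(4): im=get_image('wrist')
save('',im,'w4.png');s=observe();print(s['position'],s['ee_rot'],s['width'],s['force'])
cv2.imwrite('pics/w4c.png',cv2.resize(im[60:420,100:460,::-1],None,fx=1.6,fy=1.6))
E
```

```text
[0.51774379 0.00361994 0.0889027 ] [4.09930388e-01 3.11375323e+00 6.15649593e-04] 0.43964221051186314 [-0.32560774 -0.39810783  0.00983083]
```

View pics/w4c.png

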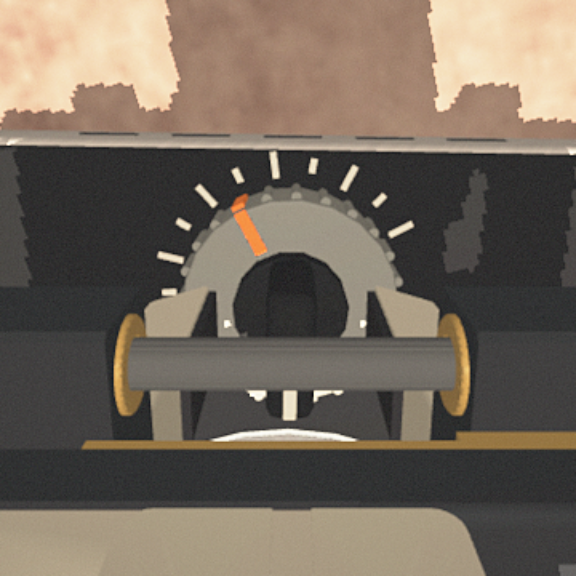

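Request:
jog_arm([
  [[0,0,0.003,0,0,0,0.3],[0,0,0.003,0,0,0,1],[0,0,0.003,0,0,0,1],[0,0,0.003,0,0,0,1],[0,0,0.003,0,0,0,1],[0,0,0.003,0,0,0,1],[0,0,0.003,0,0,0,1],[0,0,0.003,0,0,0,1]],
], force=25)

```text
clock: 5.12
position: [0.5173, 0.0035, 0.0853]
ee_rot: [-0.41, -3.115, -0.0]
force: [-0.4, -0.2, -0.3]
width: 0.141
gripper_force: 24.9
```

Request:
jog_arm([
  [[0,0,0.002,0,0,0,1],[0,0,0.004,0,0,0,1],[0,0,0.0055,0,0,0,1],[0,0,0.0065,0,0,0,1],[0,0,0.0065,0,0,0,1],[0,0,0.0065,0,0,0,1]],
])

```text
clock: 5.62
position: [0.5174, 0.0034, 0.0792]
ee_rot: [0.411, 3.115, 0.0]
force: [-2.4, 0.1, 8.9]
width: 0.142
gripper_force: 24.9
```

Request:
jog_arm([
  [[0,0,0.0065,0,0,0.06,1],[0,0,0.0065,0,0,0.15,1],[0,0,0.0065,0,0,0.25,1],[0,0,0.0065,0,0,0.35,1],[0,0,0.0065,0,0,0.45,1],[0,0,0.0065,0,0,0.55,1],[0,0,0.0065,0,0,0.65,1],[0,0,0.0065,0,0,0.75,1],[0,0,0.0065,0,0,0.85,1],[0,0,0.0065,0,0,0.85,1]],
])

```text
clock: 6.45
position: [0.5189, 0.0029, 0.0748]
ee_rot: [1.666, 2.661, 0.004]
force: [-8.9, -0.2, 38.7]
width: 0.143
gripper_force: 48.0
```

Request:
jog_arm([
  [[0,0,-0.005,0,0,0,1],[0,0,-0.01,0,0,0,1],[0,0,-0.01,0,0,0,1]],
], force=25)

```text
clock: 6.7
position: [0.5184, 0.0034, 0.0826]
ee_rot: [1.656, 2.667, 0.001]
force: [2.2, -0.5, 2.1]
width: 0.14
gripper_force: 25.0
```

```bash
python3 - <<'E'
from h import *
for i in range(3): im=get_image('wrist')
save('',im,'w5.png');s=observe();print(s['position'],s['ee_rot'],s['width'],s['force'],s['joints'])
cv2.imwrite('pics/w5c.png',cv2.resize(im[60:420,100:460,::-1],None,fx=1.6,fy=1.6))
E
```

```text
[0.51841214 0.00343438 0.08260457] [1.65679340e+00 2.66710734e+00 1.36332389e-03] 0.14419699866384628 [ 3.35682938 -1.20614207  1.54424803] [-0.5332799   0.48401482  0.57803803  2.02869579 -0.38876672  0.73447959
  0.74407244]
```

View pics/w5c.png

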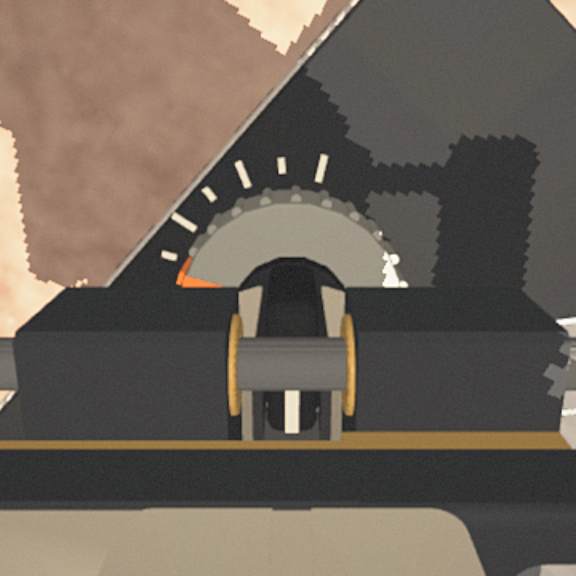

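Request:
jog_arm([
  [[0,0,0,0,0,0.1,1],[0,0,0,0,0,0.2,1],[0,0,0,0,0,0.3,1],[0,0,0,0,0,0.4,1],[0,0,0,0,0,0.5,1],[0,0,0,0,0,0.6,1],[0,0,0,0,0,0.7,1],[0,0,0,0,0,0.8,1],[0,0,0,0,0,0.9,1],[0,0,0,0,0,0.9,1]],
])

```text
clock: 7.68
position: [0.5187, 0.0034, 0.0826]
ee_rot: [2.657, 1.673, 0.002]
force: [4.4, -0.5, 2.9]
width: 0.138
gripper_force: 25.0
```

```bash
python3 - <<'E'
from h import *
from scipy.spatial.transform import Rotation as R
s=observe();print(s['position'],s['force'],s['joints']);M=R.from_rotvec(s['ee_rot']).as_matrix();print('pointer yaw',np.arctan2(-M[1,0],-M[0,0]))
# mark direction from w4 (settled): build camera pose from tool pose logged
Mt=R.from_rotvec([.40993,3.11375,.000616]).as_matrix();p=np.array([.51774,.00362,.0889])
T=np.array(camera_params('wrist')['T']);C=M.T@T[:3,:3];t=M.T@(T[:3,3]-s['position'])
f=210/np.tan(np.radians(61.174967558805236)/2);Rc=Mt@C;o=p+Mt@t
c=camera_params('wrist')
def P(x,y,z):
    d=Rc@np.array([(x-c['cx'])/f,(y-c['cy'])/f,1]);return o+d*(z-o[2])/d[2]
im=cv2.imread('pics/w4.png');h=cv2.cvtColor(im,cv2.COLOR_BGR2HSV)
m=(h[...,1]>150)&(h[...,2]>235)&(h[...,0]>5)&(h[...,0]<25);m[:180]=0;m[225:]=0;m[:,:230]=0;m[:,280:]=0
y,x=np.nonzero(m);print(len(x),x.min(),x.max(),y.min(),y.max())
q=np.array([P(a,b,.0745) for a,b in zip(x,y)])[:,:2]
for ax in ([.518,.0027],[.5177,.0036],[.5184,.0034]):
    d=q.mean(0)-ax;print(ax,np.arctan2(d[1],d[0]),np.hypot(*d))
vx,vy,_,_=cv2.fitLine(q.astype(np.float32),2,0,.01,.01).ravel();print('line',np.arctan2(vy,vx),np.arctan2(-vy,-vx))
E
```

```text
[0.51872401 0.00338351 0.08255022] [ 4.42935041 -0.5013706   2.86241339] [-0.70059288  0.55648814  0.83753945  2.04023455 -0.5817586   0.7938027
  0.03977148]
pointer yaw -2.0173753744270493
241 245 266 187 219
[0.518, 0.0027] -2.9683561168547667 0.027172560530439194
[0.5177, 0.0036] -2.9336617792864645 0.027048462567563523
[0.5184, 0.0034] -2.9459461491319336 0.027694187095366096
line 0.1938575 -2.9477353
```

Request:
jog_arm([
  [[0,0,0,0,0,0.1,1],[0,0,0,0,0,0.2,1],[0,0,0,0,0,0.3,1],[0,0,0,0,0,0.4,1],[0,0,0,0,0,0.5,1],[0,0,0,0,0,0.6,1],[0,0,0,0,0,0.7,1],[0,0,0,0,0,0.8,1],[0,0,0,0,0,0.91,1],[0,0,0,0,0,0.91,1]],
])

```text
clock: 8.52
position: [0.5189, 0.0031, 0.0825]
ee_rot: [3.122, 0.336, 0.004]
force: [5.8, -1.1, 3.8]
width: 0.144
gripper_force: 25.0
```

Request:
jog_arm([
  [[0,0,0,0,0,0,1],[0,0,0,0,0,0,0.3],[0,0,0,0,0,0,0.3],[0,0,0,0,0,0,0.3],[0,0,-0.02,0,0,0,0],[0,0,-0.05,0,0,0,-1],[0,0,-0.09,0,0,0,-1],[0.02,0,-0.11,0,0,0,-1],[0.04,0,-0.11,0,0,0,-1],[0.04,0,-0.11,0,0,0,-1]],
])

```text
clock: 9.35
position: [0.5596, 0.014, 0.1935]
ee_rot: [-3.122, -0.35, -0.005]
force: [-0.6, 0.7, -0.4]
width: 0.737
gripper_force: 0.0
```

```bash
python3 - <<'E'
from h import *
for i in range(6): im=get_image('wrist')
save('',im,'w6.png');s=observe();print(s['clock'],s['position'],s['ee_rot'])
u=proj('wrist',[.518,.003,.08]).astype(int);print(u)
x0=max(0,u[0]-95);y0=max(0,u[1]-75);print(x0,y0)
cv2.imwrite('pics/w6c.png',cv2.resize(im[y0:y0+150,x0:x0+190,::-1],None,fx=4,fy=4,interpolation=0))
E
```

```text
9.65 [0.55524841 0.01200627 0.19175442] [-3.12229519e+00 -3.43259821e-01  2.45454072e-03]
[281 250]
186 175
```

View pics/w6c.png

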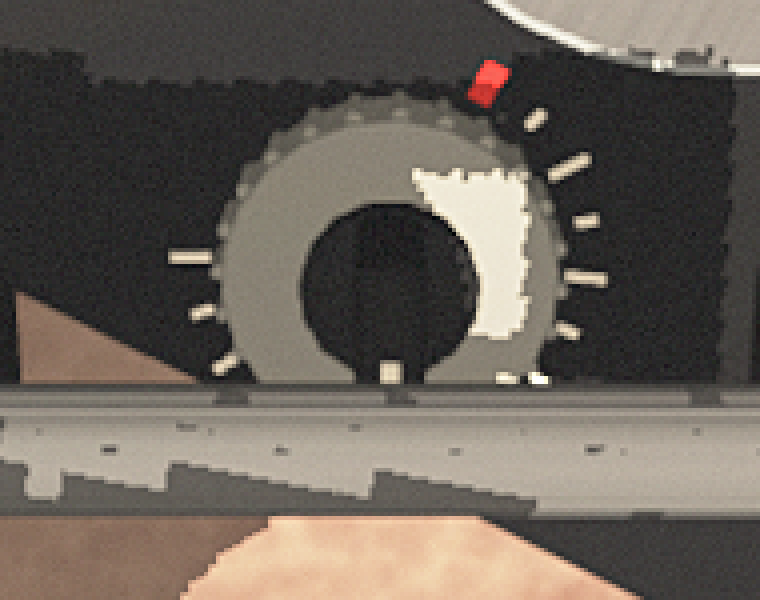

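Request:
jog_arm([
  [[-0.03,0,-0.02,0,0,0,-1],[-0.05,0,-0.03,0,0,0,-1],[-0.05,0,-0.03,0,0,0,-1],[-0.05,0,-0.03,0,0,0,-1]],
])

```text
clock: 9.98
position: [0.5067, 0.0014, 0.2226]
ee_rot: [-3.121, -0.343, -0.001]
force: [0.4, -0.1, -0.1]
width: 1.002
gripper_force: 0.0
```

```bash
python3 - <<'E'
from h import *
for i in range(6): im=get_image('wrist')
save('',im,'w7.png');s=observe();print(s['clock'],s['position'],s['ee_rot'])
u=proj('wrist',[.518,.003,.08]).astype(int);print(u)
x0=max(0,u[0]-80);y0=max(0,u[1]-60);print(x0,y0)
cv2.imwrite('pics/w7c.png',cv2.resize(im[y0:y0+120,x0:x0+160,::-1],None,fx=5,fy=5,interpolation=0))
E
```

```text
10.2833 [0.50780068 0.00143135 0.22192342] [ 3.12190137e+00  3.44769480e-01 -9.68606789e-04]
[281 184]
201 124
```

View pics/w7c.png

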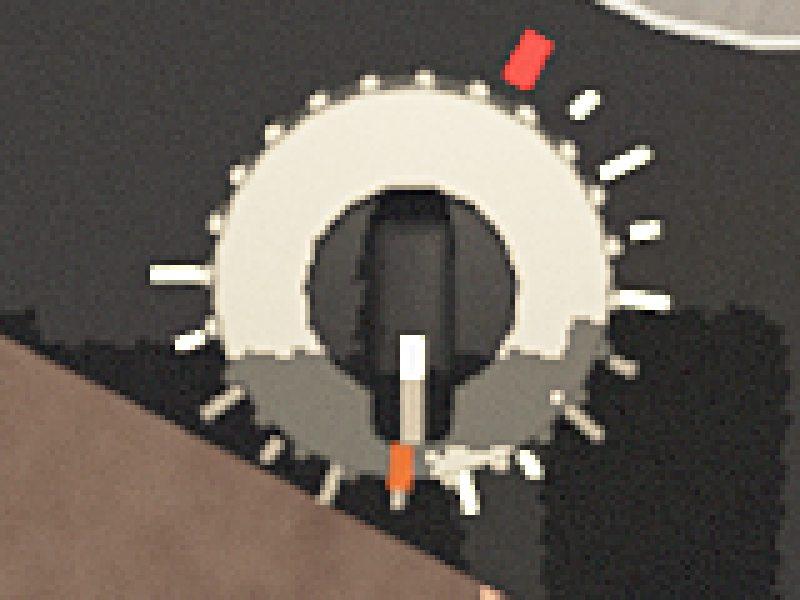

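```bash
python3 - <<'E'
from h import *
def P(c,z): return ray('wrist',(201+c[0]/5-.5,124+c[1]/5-.5),z)[:2]
an=lambda d:np.arctan2(d[1],d[0])
for cen in (P((411,287),.081),P((411,280),.0745)):
    r=an(P((529,60),.055)-cen);m=an(P((400,468),.0745)-cen);t=an(P((397,500),.055)-cen)
    pt=an(P((411,438),.113)-P((412,337),.113))
    print(np.round(cen,4),'red',r,'mark cw',(r-m)%6.283,'tick cw',(r-t)%6.283,'ptr cw',(r-pt)%6.283,'ptr-mark',m-pt)
# same in w3 frame: red -> mark and adjacent ticks, pure rays with w3 pose
T=np.array(camera_params('wrist')['T']);s=observe();M=R.from_rotvec(s['ee_rot']).as_matrix();C=M.T@T[:3,:3];t=M.T@(T[:3,3]-s['position'])
N=R.from_rotvec([.41,3.112,.0016]).as_matrix();o=np.array([.5169,.0091,.1621])+N@t;f=210/np.tan(np.radians(61.174967558805236)/2);c=camera_params('wrist')
def Q(p,z):
    d=N@C@np.array([(185+p[0]/4-.5-c['cx'])/f,(150+p[1]/4-.5-c['cy'])/f,1]);return (o+d*(z-o[2])/d[2])[:2]
for cen in (Q((358.5,266),.081),Q((358,262),.0745)):
    r=an(Q((358,458),.055)-cen)
    print(np.round(cen,4),'w3 red',r,'mark cw',(r-an((Q((305,168),.0745)+Q((264,92),.0745))/2-cen))%6.283,'outer',(r-an(Q((264,92),.0745)-cen))%6.283,'tick cw',(r-an(Q((262,32),.055)-cen))%6.283)
E
```

```text
[0.5211 0.0027] red -0.3063256736970937 mark cw 2.671480404145965 tick cw 2.6705578412812243 ptr cw 2.623874387387358 ptr-mark -0.047606016758606984
[0.5211 0.0027] red -0.30637597758623325 mark cw 2.6719701235096465 tick cw 2.670907247798455 ptr cw 2.6238240834982185 ptr-mark -0.04814604001142797
[0.5165 0.0046] w3 red -0.279843374630587 mark cw 2.6085532849911703 outer 2.617796410806078 tick cw 2.673241506452372
[0.5176 0.0041] w3 red -0.2755172112602093 mark cw 2.640649059715898 outer 2.6435890586633923 tick cw 2.69381595446593
```

```bash
python3 -c "
from cell import *
print(sign_off())"
```

```text
the job is handed in; nothing more can be done
None
```

The job is handed in: in the last picture the inner knob's pointer is about 3 degrees short of the orange mark (limit 8). The ring moved at most 2–3 degrees by my measurement (limit about 7), I let go of the knob, and the arm stayed clear of the shaker, spice jar and garlic, though I did not look at them again; the judge returned no verdict.

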